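Park the rolling laundry basket in its catch with the kick-down brake

TASK

The white two-tier basket on the sink ledge is braked at the middle of its rail. Flick its brake lever up, roll the basket along the rail to the slotted steel catch near one end (not the plain solid block near the other end), and push the lever down there until it is fully down with its tooth in the slot, so that the wind cannot roll the basket away. Let go, and leave the flowerpot, dustpan, strainer and clothespin where they are.

Things in the scene. Friction and masses are not known exactly. Their poses are not given: they have to be found in the camera images.
- rail: Rail: a wooden board with two dark steel tracks, fixed to the ledge, 250 mm (x) by 640 mm (y), top 8 mm above the ledge. Origin at ledge height, midway along the rail, 90 mm behind the board's front edge; x points away from the robot, y is the basket's rolling direction, z up. On its front strip stand the start catch, the target catch and a solid block.
- basket (a point): Centre of the open top of the basket, 225 mm above the ledge: a grey wheeled platform 140 (x) by 200 (y) mm with two stacked white slatted plastic baskets 130 x 200 mm on it (x = 15 to 155 mm of the rail). About 0.9 kg in all; it cannot come off the rail.
- caddy (a joint): Rolling position of the basket along the rail's y axis in m: 0 with the tooth midway in the start slot, range -0.17 to 0.17. Rolling resistance about 2 to 4 N. With the tooth in a slot it has about 6 mm of play either way. It can be pushed, or drawn along by the lever.
- hinge (a point): Hinge of the brake lever on the basket's front, axis along the rail's y, at x = -10 mm of the rail and 64 mm above the ledge; rolls with the basket. From it the lever sticks out towards the robot (-x of the rail): a steel bar 130 mm long, 24 mm wide, 12 mm thick with a black rubber pad over its end (34 mm long, 26 wide, 15 thick).
- lever (a joint): Angle of the brake lever in rad: 0 fully down (level, locked), 0.75 fully up. Hinge friction holds it where it is left, also when up; about 1 to 3 N at the pad moves it. The tooth clears the catches above about 0.4 rad. With the tooth over a solid part of a catch or over the block, the lever is blocked before it is down.
- pedal (a point): Point on the lever's mid-line in the rubber pad, 105 mm from the hinge, 25 mm from the free end. At 0 rad it is 64 mm above the ledge; the bar's top is 6 mm and the pad's 7.5 mm above the mid-line. The bar can be pinched across its sides (along the rail's y) from above, 24 mm wide. Its axes turn with the lever; x points along the bar to the hinge.
- tooth (a point): Middle of the lower end of the steel tooth that hangs from the lever, 40 mm from the hinge and 46 mm below the bar's mid-line. The tooth is 14 mm (x) by 10 mm (y) and moves with lever and basket.
- start_slot (a point): Centre, at the top, of the start catch's slot, in the middle of the rail. Same shape as the target catch.
- slot (a point): Centre, at the top (34 mm above the ledge), of the slot of the target catch: two steel blocks, each 44 (x) by 20 (y) by 26 mm high, with a slot 22 mm wide between them, fixed on the rail's front strip 90 to 140 mm from the rail's middle to one side or the other. Axes parallel to the rail's. The tooth fits when within 6 mm of this point along the rail's y.
- buffer: Solid black rubber block without a slot, 44 x 62 x 26 mm, fixed on the rail's front strip on the other side of the middle. Its origin is on the rail top, 55 mm beyond (+x of) the block's centre.
- flowerpot: Empty terracotta ceramic flowerpot, 120 mm wide and 110 mm high, origin at the centre of its underside. Leave it alone.
- dustpan: Green plastic dustpan, 330 mm long with handle, 210 mm wide, 55 mm high, lying on the ledge; origin on its underside. Leave it alone.
- strainer: Stainless steel tea strainer, bowl 84 mm wide and 32 mm high with a handle to 155 mm along its x axis; origin under the bowl's centre. Leave it alone.
- clothespin: Black clothespin 78 mm long, 18 mm wide, 11 mm high, lying on the ledge; origin at the centre of its underside. Leave it alone.

How it is judged (in metres and radians):
On the way, in this order (a step that is already met when the one before it is completed fails the run):
1. the brake lever is lifted clear of the start catch (value of joint lever above 0.32 rad), for 0.1 s.
2. the basket has been rolled, lever up, to where the tooth is over the slot of the far catch (y of tooth in the frame of slot between -0.009 and 0.009 m and value of joint lever above 0.25 rad), for 0.1 s.
At the end, for the whole second after the job is handed in: The basket stands at the slotted catch with the tooth within 9 mm of the slot's centre along the rail, the lever is down (under 0.08 rad), and both are at rest (y of tooth in the frame of slot between -0.009 and 0.009 m and value of joint lever below 0.08 rad and velocity of joint lever between -0.05 and 0.05 rad/s and velocity of joint caddy between -0.01 and 0.01 m/s); the robot touches nothing.
It fails at once if the flowerpot is shifted by more than 30 mm (distance of flowerpot from where it was at the start of the episode above 0.03 m).
It fails at once if the dustpan is shifted by more than 30 mm (distance of dustpan from where it was at the start of the episode above 0.03 m).
It fails at once if the strainer is shifted by more than 30 mm (distance of strainer from where it was at the start of the episode above 0.03 m).
It fails at once if the clothespin is shifted by more than 30 mm (distance of clothespin from where it was at the start of the episode above 0.03 m).
It also fails if it takes over 51 s, if anything falls off the work surface, if the arm or the gripper's body presses on something with over 40 N, if the wrist force passes 120 N, or if a joint passes its speed limit or range.

ROBOT

A 7-joint arm with a two-finger parallel gripper is mounted at the origin on the work surface. World frame = base frame: x ahead of the robot, y to its left, z up, the work surface at z = 0. Lengths are in mm, angles in rad, forces in N, time in s.
With the tool pointing down it reaches from about 425 to 800 mm from the base axis. Payload 8.3 kg.
Tool frame: the origin (TCP) lies midway between the tips of the shut fingers; the grasp point (between the pads) lies manip.hold_point_z behind it (manip.hold_point_z is the distance from the TCP to the grasp point, in mm); z points along the fingers, y is the line along which they close (so a half turn about z gives the same grasp; the last joint's range is limited). The gripper opens to 85 mm and grips with 20 to 120 N. Pads are 22 mm wide; open, the fingers measure 114 mm over their backs; the gripper's body (76 mm by 85 mm) begins 54 mm behind the grasp point. The pads swing forward as they close: fully open they stand 13 mm farther back than shut.
Start: joints at [1.081, 0.383, 0.016, 1.37, -0.006, 1.388, -0.046], TCP at [258.758, -568.9, 231.279] pointing down, gripper open.
Joint ranges: [-2.95, 2.95], [-0.25, 2.06], [-1.52, 1.56], [0.18, 2.33], [-1.44, 4.58], [0.02, 2.06], [-3.01, 3.01]. Speed limits (rad/s): [2.39, 2.39, 3.01, 3.01, 3.14, 3.14, 3.14].

INTERFACE

Orientations are given as a unit quaternion [x, y, z, w].
In Python, from station import manip, vision, search_frame, outline_of gives the robot as it stands.
- The arm moves only by the tool jog_arm, never from a script. Its argument "plan" is a list of rows, each a list of 7 numbers: the opening, from 0 (shut) to 1 (fully open), then the shift along the tool's x, y, z in m, then the turn, a rotation vector about the tool's x, y, z in rad. A call has 1 to 20 rows; each row shifts and turns the commanded pose from where the row before left it, along the tool's axes as they then stand; what a row does not reach is not made up. A row lasts 1/10 s, in which the tool goes at most 50 mm and 8.59 degrees, less where a joint would pass 70% of its speed; a pose out of reach is approached as far as the arm can. A call with a gripper value outside its range is refused whole. The fingers move at their own pace and stop on an object; "grip_force" is the grip in N (left out, the last holds). Time passes only in rows, so rows that do not move let the fingers close. It gives the time, the measured TCP pose, the force, the opening and the grip force at its end, in the units of the state.
- manip.get_obs(): the state, without advancing time (a new reading comes with each control period).
- vision.get_image(name): name is "scene" or "top"; returns a dict with "img" (480x640x3 uint8, red, green, blue), "depth" (480x640 float32, mm along the optical axis (not along the pixel's ray), 0 where there is no reading), "K" (3x3 intrinsics, pixels), "rvec" (rotation vector, rad) and "tvec" (3), from world to camera coordinates, as OpenCV has them. Camera axes: x right, y down, z forward; pixel columns grow to the right and rows downward; lengths in mm; the calibration is good to about 2 mm. A picture is of the moment at which its call begins.
- manip.hand_in(): hands the job in; it is judged then, once.
Trained networks look in the newest picture that a camera, given by its name, has taken for a name from the list of things; names that differ only in an ending like _2 or _b are one class to them, and where a whole thing is asked for, a point or a joint stands for the part that bears it (a point fixed in the world has none). Each returns a list of dicts, best first, with "conf" (0 to 1); they miss things now and then, are a little off and sometimes report something else, mostly with a low value. They report only what shows in the picture. A call takes as long as a camera call.
- search_frame(camera, name): "bbox" ([left, top, right, bottom] in pixels, round what is visible of it).
- outline_of(camera, name): "mask" (480x640 bool, what is visible of it) and "bbox" ([left, top, right, bottom] in pixels, round what is visible of it).
The state is a dict: "time": time; "qpos": joint angles; "qvel": joint speeds; "tau": joint torques, N m; "ee_pos": TCP position; "tcp_rot": TCP orientation; "ft_force": force on the tool from outside, world axes, zero at the start; "ft_torque": the same for the moment, N m; "width": opening from 0.0 (shut) to 1.0 (fully open); "grip_force": force on a finger pad.
Only numpy, scipy, OpenCV 4.12 (cv2) and the standard library are available. Lean on these libraries where they do the work, as an engineer would, in place of code of your own. Each camera call takes 0.05 s, during which the arm holds its last target. There are 200 camera calls.

## Working session

There is one attempt and no reset: what is moved stays moved. The work goes in short steps, Python scripts to look and compute and a tool call to move; the robot and the scene stay as the last step left them, time stands still between calls to the robot, and variables do not carry over. Pictures are saved under pics/ and viewed, at most 10 in all, crops included, and the job is handed in when it is done.

Besides the shell and the picture viewer there is one more tool, called after "Request:" in YAML: its name, and indented under it one key for each argument. jog_arm: Moves the arm, as the interface text tells. Its arguments: {"type":"object","properties":{"plan":{"type":"array"},"grip_force":{"type":"number"}},"required":["plan"]}

```bash
mkdir -p pics; cat > h.py <<'E'
import numpy as np, cv2
from station import manip, vision, search_frame, outline_of
def look(c):
    o=vision.get_image(c); R=cv2.Rodrigues(np.array(o['rvec'],float))[0]; return o,R,np.array(o['tvec'],float).ravel()
def cloud(o,R,t):
    K=np.array(o['K']); d=o['depth']; v,u=np.mgrid[:480,:640]
    P=np.stack([(u-K[0,2])/K[0,0]*d,(v-K[1,2])/K[1,1]*d,d],-1)
    W=(P-t)@R; W[d<=0]=np.nan; return W
def save(o,n): cv2.imwrite('pics/'+n,o['img'][:,:,::-1])
E
python3 - <<'E'
from h import *
for c in ['top','scene']:
    o,R,t=look(c); save(o,c+'1.png'); W=cloud(o,R,t); np.save(c+'.npy',W); print(c,'cam',-R.T@t)
    for n in ['rail','basket','pedal','tooth','start_slot','slot','buffer','flowerpot','dustpan','strainer','clothespin']:
        for r in outline_of(c,n)[:3]:
            p=W[r['mask']]; print(n,round(r['conf'],2),np.array(r['bbox']).round(),np.nanmedian(p,0).round(),np.nanpercentile(p,2,0).round(),np.nanpercentile(p,98,0).round())
s=manip.get_obs(); print(s, manip.hold_point_z)
E
```

```text
top cam [ 422.9298613   -32.57168956 1714.58973643]
rail 0.72 [224. 168. 401. 258.] [644.  10.  10.] [ 517. -297.   -1.] [763. 317. 220.]
rail 0.21 [277. 170. 336. 262.] [683.  13. 168.] [502. -80.  54.] [758. 112. 226.]
basket 0.72 [275. 169. 340. 258.] [681.  13. 168.] [500. -82.   4.] [760. 113. 226.]
pedal 0.78 [306. 224. 318. 262.] [537.   9.  72.] [470.  -4.  63.] [603.  20.  81.]
tooth 0.6 [304. 219. 315. 259.] [537.  10.  72.] [475.  -4.  63.] [605.  24.  81.]
start_slot 0.64 [224. 168. 396. 259.] [645.  10.  10.] [ 519. -296.   -0.] [762. 316. 220.]
start_slot 0.31 [400. 288. 419. 348.] [ 312. -343.   16.] [ 164. -384.   -2.] [ 356. -311.   40.]
flowerpot 0.73 [139. 249. 177. 282.] [460. 575.  70.] [406. 499.  -0.] [513. 610. 113.]
dustpan 0.63 [451. 206. 518. 295.] [ 553. -622.    5.] [ 369. -718.   -4.] [ 658. -508.   55.]
dustpan 0.2 [226. 168. 397. 261.] [645.  10.  10.] [ 517. -296.   -0.] [762. 315. 219.]
strainer 0.96 [400. 288. 422. 345.] [ 315. -345.   14.] [ 170. -384.   -2.] [ 356. -311.   38.]
clothespin 0.7 [278. 171. 343. 259.] [682.  13. 168.] [501. -81.  53.]
[... 1452 characters left out ...]
,  0.01637985,  1.37012379, -0.00629468,
        1.38820026, -0.0464755 ]), 'qvel': array([ 1.69192765e-03,  2.43994152e-03, -2.71262018e-05, -1.57485782e-05,
       -1.11939396e-03,  1.18435965e-04,  1.06838363e-03]), 'tau': array([-3.93357614e-04, -6.27343655e+01,  8.42443239e-01, -3.72070634e+01,
        1.63766270e-02,  2.90572054e-03, -5.45179535e-05]), 'ee_pos': array([ 258.75733344, -568.88879226,  231.27923302]), 'tcp_rot': array([ 9.77308291e-01,  2.11821863e-01,  2.22901576e-05, -3.90585270e-05]), 'ft_force': array([-0.88365748, -0.35926287,  0.33481989]), 'ft_torque': array([-0.01373376,  0.00962709, -0.01933965]), 'grip_force': 0.0, 'width': 0.9991680319559129} 18.700000000000003
```

```bash
python3 - <<'E'
from h import *
S=np.load('scene.npy'); T=np.load('top.npy')
im=cv2.imread('pics/scene1.png')[165:375,160:365]; im2=cv2.imread('pics/top1.png')[160:270,215:410]
a=cv2.resize(im,None,fx=2.8,fy=2.8,interpolation=2); cv2.imwrite('pics/c1.png',a)
cv2.imwrite('pics/c2.png',cv2.resize(im2,None,fx=4,fy=4,interpolation=2))
for n,W in (('scene',S),('top',T)):
    P=W.reshape(-1,3)
    # rail top
    m=(abs(P[:,2]-9)<4)&(P[:,0]>500)&(P[:,0]<780)&(abs(P[:,1])<350)
    print(n,'rail',cv2.minAreaRect(P[m][:,:2].astype(np.float32)))
    m=(P[:,2]>200)&(P[:,2]<235)&(P[:,0]>500)&(P[:,0]<800)&(abs(P[:,1])<200)
    print(n,'basket top',cv2.minAreaRect(P[m][:,:2].astype(np.float32)))
    for nm,lo,hi,x1 in (('slot',60,170,600),('buf',-170,-40,600),('start',-40,60,600)):
        m=(P[:,2]>28)&(P[:,2]<40)&(P[:,0]>515)&(P[:,0]<600)&(P[:,1]>lo)&(P[:,1]<hi)
        q=P[m]
        if len(q)>3: print(nm,len(q),cv2.minAreaRect(q[:,:2].astype(np.float32)),np.median(q[:,2]))
        if nm=='slot': print(np.sort(q[:,1]).round())
    m=(P[:,2]>60)&(P[:,2]<90)&(P[:,0]>460)&(P[:,0]<595)&(abs(P[:,1])<40); q=P[m]
    print('lever',cv2.minAreaRect(q[:,:2].astype(np.float32)),np.median(q[:,2]), len(q))
    for lo,hi in((460,510),(510,550),(550,595)):
        k=q[(q[:,0]>lo)&(q[:,0]<hi)]; print(k.mean(0).round(1))
E
```

```text
scene rail ((640.03759765625, 0.30078125), (279.80328369140625, 699.2275390625), 0.009172855876386166)
scene basket top ((694.60009765625, 17.795860290527344), (136.49444580078125, 206.620361328125), 2.1834261417388916)
slot 201 ((550.1851196289062, 108.55166625976562), (45.85862350463867, 65.352783203125), 3.589019775390625) 34.37219973789379
[ 75.  77.  77.  77.  77.  78.  78.  78.  79.  79.  80.  81.  81.  81.
  81.  82.  82.  82.  83.  83.  83.  83.  83.  83.  83.  83.  84.  84.
  84.  84.  84.  84.  84.  85.  85.  85.  85.  85.  85.  86.  87.  87.
  87.  87.  87.  87.  87.  88.  88.  88.  88.  89.  89.  89.  90.  90.
  90.  90.  90.  90.  91.  91.  91.  92.  92.  92.  92.  92.  92.  94.
  94.  94.  95.  95.  95.  96.  96.  96.  96.  96.  96.  96.  96.  96.
  96.  97.  97.  97.  98.  98.  98.  98.  98.  99. 100. 100. 117. 118.
 119. 119. 119. 120. 121. 121. 121. 122. 122. 122. 122. 122. 123. 123.
 123. 123. 123. 124. 124. 124. 124. 124. 124. 124. 124. 124. 124. 126.
 126. 126. 126. 127. 127. 127. 127. 127. 127. 127. 128. 128. 128. 128.
 129. 129. 129. 129. 130. 130. 130. 130. 130
[... 1399 characters left out ...]
20. 120. 120. 120. 120. 120.
 120. 120. 120. 121. 123. 123. 124. 124. 124. 124. 124. 124. 124. 124.
 124. 127. 127. 127. 127. 127. 127. 128. 128. 128. 128. 131. 131. 131.
 131. 131. 131. 131. 131. 131. 134. 135. 135. 135. 135. 135. 135. 135.
 135. 135. 135.]
buf 167 ((557.369140625, -83.9788818359375), (42.561771392822266, 59.938568115234375), 4.756621360778809) 33.481078535051594
start 98 ((554.64404296875, 7.020246505737305), (58.684627532958984, 44.15306091308594), 89.96098327636719) 33.064867438089394
lever ((532.1453857421875, 11.613436698913574), (39.62312698364258, 125.59207916259766), 89.87028503417969) 72.30608004080138 252
[488.9   6.3  75.1]
[530.3   8.3  72.8]
[574.5  10.   70.4]
```

View pics/c1.png

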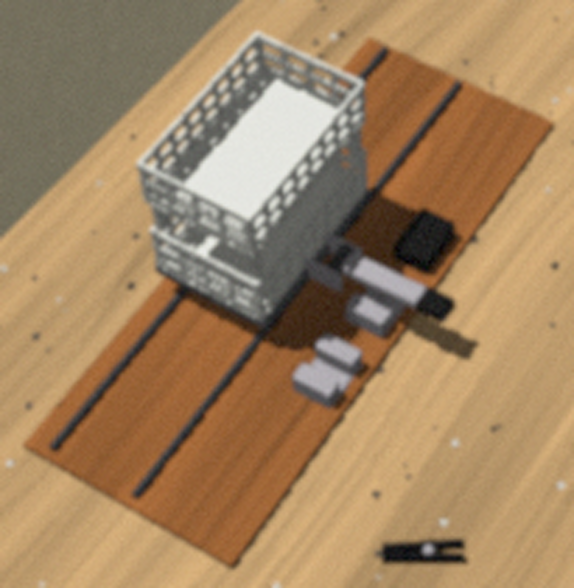

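View pics/c2.png

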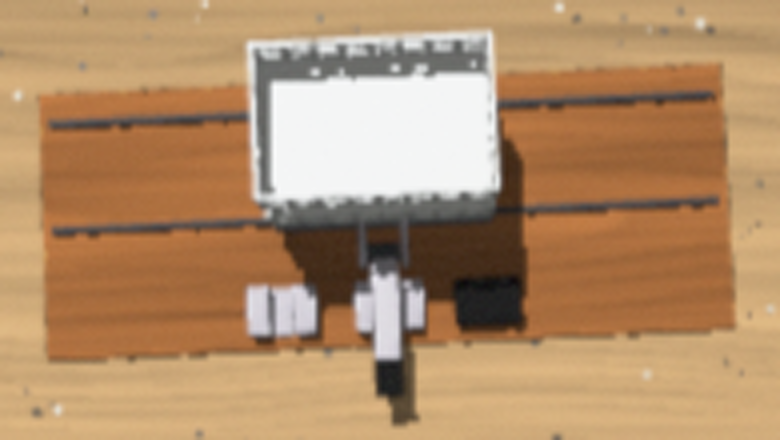

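Request:
jog_arm:
  plan:
    - [1,0,0,0,0,0,0.097]
    - [1,0,0,0,0,0,0.097]
    - [1,0,0,0,0,0,0.097]
    - [1,0,0,0,0,0,0.097]
    - [1,0.0162,-0.0354,0.004,0,0,0]
    - [1,0.0162,-0.0354,0.004,0,0,0]
    - [1,0.0162,-0.0354,0.004,0,0,0]
    - [1,0.0162,-0.0354,0.004,0,0,0]
    - [1,0.0162,-0.0354,0.004,0,0,0]
    - [1,0.0162,-0.0354,0.004,0,0,0]
    - [1,0.0162,-0.0354,0.004,0,0,0]
    - [1,0.0162,-0.0354,0.004,0,0,0]
    - [1,0.0162,-0.0354,0.004,0,0,0]
    - [1,0.0162,-0.0354,0.004,0,0,0]
    - [1,0.0162,-0.0354,0.004,0,0,0]
    - [1,0.0162,-0.0354,0.004,0,0,0]
    - [1,0.0162,-0.0354,0.004,0,0,0]
    - [1,0.0162,-0.0354,0.004,0,0,0]
    - [1,0.0162,-0.0354,0.004,0,0,0]
    - [1,0.0162,-0.0354,0.004,0,0,0]
  grip_force: 30

```text
time: 3.2
ee_pos: [496.3, 8.6, 167.5]
tcp_rot: [1.0, 0.019, 0.0, 0.0]
ft_force: [-0.0, -1.1, 0.6]
width: 0.998
grip_force: 0.0
```

Request:
jog_arm:
  plan:
    - [1,0,0,0.022,0,0,0]
    - [1,0,0,0.022,0,0,0]
    - [1,0,0,0.022,0,0,0]
    - [1,0,0,0.022,0,0,0]
    - [1,0,0,0.02,0,0,0]
    - [1,0,0,0.019,0,0,0]
    - [1,0,0,0,0,0,0]
    - [0,0,0,0,0,0,0]
    - [0,0,0,0,0,0,0]
    - [0,0,0,0,0,0,0]
    - [0,0,0,0,0,0,0]
    - [0,0,0,0,0,0,0]
    - [0,0,0,0,0,0,0]
    - [0,0,0,0,0,0,0]
  grip_force: 30

```text
time: 4.6
ee_pos: [496.3, 7.3, 40.7]
tcp_rot: [1.0, 0.019, 0.001, -0.0]
ft_force: [1.5, -0.1, 2.0]
width: 0.273
grip_force: 34.7
```

Request:
jog_arm:
  plan:
    - [0,0.0002,0,-0.0063,0,0,0]
    - [0,0.0006,0,-0.0063,0,0,0]
    - [0,0.0009,0,-0.0062,0,0,0]
    - [0,0.0013,0,-0.0062,0,0,0]
    - [0,0.0017,0,-0.0061,0,0,0]
    - [0,0.002,0,-0.0059,0,0,0]
    - [0,0.0024,0,-0.0058,0,0,0]
    - [0,0.0027,0,-0.0057,0,0,0]
    - [0,0.0031,0,-0.0055,0,0,0]
    - [0,0.0034,0,-0.0053,0,0,0]
    - [0,0,0,0,0,0,0]
    - [0,0,0,0,0,0,0]
    - [0,0,0,0,0,0,0]

```text
time: 5.9
ee_pos: [514.1, 8.0, 100.3]
tcp_rot: [1.0, 0.019, 0.0, 0.0]
ft_force: [-5.9, 2.1, 2.6]
width: 0.273
grip_force: 35.9
```

```bash
python3 - <<'E'
from h import *
o,R,t=look('scene'); cv2.imwrite('pics/s2.png',cv2.resize(o['img'][165:375,160:365,::-1],None,fx=2.8,fy=2.8,interpolation=2))
E
```

```text
(no output)
```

View pics/s2.png

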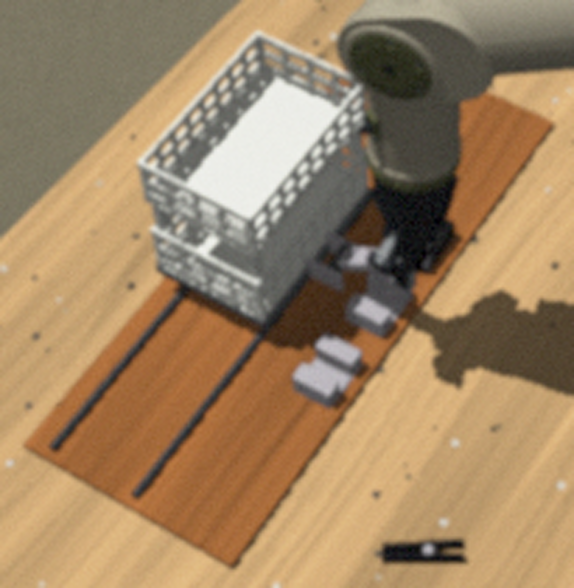

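Request:
jog_arm:
  plan:
    - [0,0,-0.003,0,0,0,0]
    - [0,0,-0.006,0,0,0,0]
    - [0,0,-0.006,0,0,0,0]
    - [0,0,-0.006,0,0,0,0]
    - [0,0,-0.006,0,0,0,0]
    - [0,0,-0.006,0,0,0,0]
    - [0,0,-0.006,0,0,0,0]
    - [0,0,-0.006,0,0,0,0]
    - [0,0,-0.006,0,0,0,0]
    - [0,0,-0.006,0,0,0,0]
    - [0,0,-0.006,0,0,0,0]
    - [0,0,-0.006,0,0,0,0]
    - [0,0,-0.006,0,0,0,0]
    - [0,0,-0.006,0,0,0,0]
    - [0,0,-0.006,0,0,0,0]
    - [0,0,-0.006,0,0,0,0]
    - [0,0,-0.003,0,0,0,0]
    - [0,0,0,0,0,0,0]
    - [0,0,0,0,0,0,0]

```text
time: 7.85
ee_pos: [510.1, 104.0, 100.3]
tcp_rot: [1.0, 0.02, -0.0, 0.0]
ft_force: [-7.2, 0.5, 1.8]
width: 0.275
grip_force: 35.9
```

```bash
python3 - <<'E'
from h import *
for c in ['scene','top']:
    o,R,t=look(c); W=cloud(o,R,t); W0=np.load(c+'.npy')
    r=[]
    for A in (W0,W):
        P=A.reshape(-1,3); m=(P[:,2]>215)&(P[:,2]<235)&(P[:,0]>640)&(P[:,0]<800)&(abs(P[:,1])<250)
        r.append(cv2.minAreaRect(P[m][:,:2].astype(np.float32)))
    print(c,r)
    a=o['img'][230:330,230:340] if c=='scene' else o['img'][160:270,215:410]
    if c=='scene': cv2.imwrite('pics/s3.png',cv2.resize(a[:,:,::-1],None,fx=5.5,fy=5.5,interpolation=2))
E
```

```text
scene [((700.1942138671875, 18.222267150878906), (125.87015533447266, 206.4304656982422), 1.8592935800552368), ((705.45849609375, 111.9947738647461), (111.81753540039062, 210.03167724609375), 5.318112850189209)]
top [((698.07275390625, 15.275566101074219), (123.60063934326172, 200.2301483154297), 2.164435386657715), ((696.620849609375, 110.13862609863281), (118.71198272705078, 200.2289581298828), 2.190514326095581)]
```

View pics/s3.png

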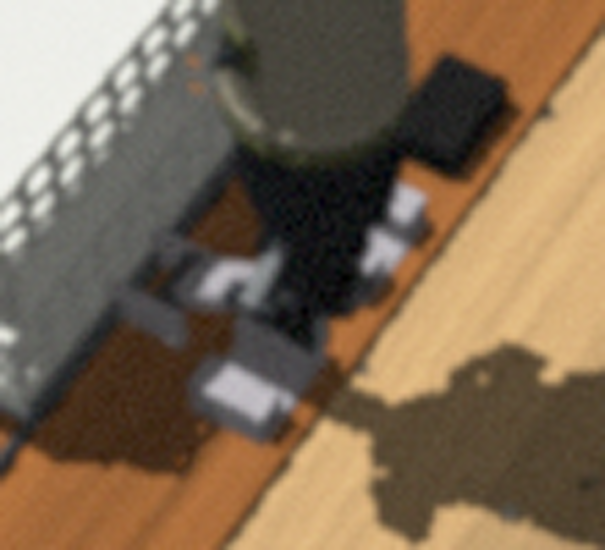

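Request:
jog_arm:
  plan:
    - [0,0,-0.0015,0,0,0,0]
    - [0,0,0,0,0,0,0]
    - [0,0,0,0,0,0,0]
    - [0,-0.0034,0,0.0053,0,0,0]
    - [0,-0.0031,0,0.0055,0,0,0]
    - [0,-0.0027,0,0.0057,0,0,0]
    - [0,-0.0024,0,0.0058,0,0,0]
    - [0,-0.002,0,0.0059,0,0,0]
    - [0,-0.0017,0,0.0061,0,0,0]
    - [0,-0.0013,0,0.0062,0,0,0]
    - [0,-0.0009,0,0.0062,0,0,0]
    - [0,-0.0006,0,0.0063,0,0,0]
    - [0,-0.0002,0,0.0063,0,0,0]
    - [0,0,0,0,0,0,0]
    - [0,0,0,0,0,0,0]

```text
time: 9.45
ee_pos: [493.4, 104.4, 40.3]
tcp_rot: [1.0, 0.019, 0.001, -0.0]
ft_force: [5.0, -1.2, -0.2]
width: 0.274
grip_force: 33.3
```

Request:
jog_arm:
  plan:
    - [0,0,0,0.002,0,0,0]
    - [0,0,0,0.002,0,0,0]
    - [0,0,0,0,0,0,0]

```text
time: 9.75
ee_pos: [493.4, 105.1, 37.5]
tcp_rot: [1.0, 0.019, 0.001, -0.0]
ft_force: [0.9, -1.5, 12.2]
width: 0.275
grip_force: 34.9
```

Request:
jog_arm:
  plan:
    - [1,0,0,-0.002,0,0,0]
    - [1,0,0,0,0,0,0]
    - [1,0,0,0,0,0,0]
    - [1,0,0,0,0,0,0]
    - [1,0,0,0,0,0,0]
    - [1,0,0,0,0,0,0]
    - [1,0,0,-0.02,0,0,0]
    - [1,0,0,-0.03,0,0,0]
    - [1,0,0,-0.03,0,0,0]
    - [1,0,0,-0.03,0,0,0]
    - [1,0,0.035,-0.02,0,0,0]
    - [1,0,0.035,0,0,0,0]
    - [1,0,0.035,0,0,0,0]
    - [1,0,0.035,0,0,0,0]
    - [1,0,0.035,0,0,0,0]
    - [1,0,0.035,0,0,0,0]
    - [1,0,0.035,0,0,0,0]
    - [1,0,0,0,0,0,0]

```text
time: 11.55
ee_pos: [500.6, -146.4, 168.0]
tcp_rot: [1.0, 0.015, -0.0, 0.001]
ft_force: [0.4, -0.6, -0.4]
width: 0.999
grip_force: 0.0
```

```bash
python3 - <<'E'
from h import *
for c in ['scene','top']:
    o,R,t=look(c); W=cloud(o,R,t); P=W.reshape(-1,3)
    m=(P[:,2]>215)&(P[:,2]<235)&(P[:,0]>640)&(P[:,0]<800)&(abs(P[:,1])<250)
    print(c,cv2.minAreaRect(P[m][:,:2].astype(np.float32)))
    m=(P[:,2]>50)&(P[:,2]<130)&(P[:,0]>460)&(P[:,0]<595)&(abs(P[:,1]-105)<25); q=P[m]
    for lo,hi in((460,510),(510,550),(550,595)):
        k=q[(q[:,0]>lo)&(q[:,0]<hi)]; print(len(k),k.mean(0).round(1))
    if c=='scene': cv2.imwrite('pics/s4.png',cv2.resize(o['img'][230:330,230:340,::-1],None,fx=5.5,fy=5.5,interpolation=2))
E
```

```text
scene ((697.60595703125, 113.16204071044922), (120.97795867919922, 205.9430389404297), 1.7894039154052734)
161 [486.  107.8  70.7]
129 [530.  109.3  70.2]
170 [575.8 110.2  69.4]
top ((699.7982788085938, 111.537353515625), (200.0352020263672, 115.71597290039062), 89.77694702148438)
91 [487.9 102.6  71.1]
74 [530.7 104.1  69.8]
106 [575.5 106.7  68.5]
```

View pics/s4.png

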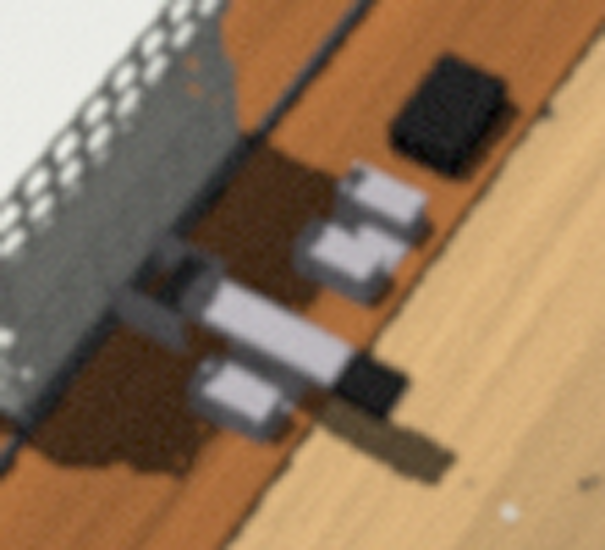

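The picture shows the lever lying level between the target catch's blocks (bar around pixel (280,330), pad at (370,385)). The pad's top is 71 mm above the ledge, which is what a fully down lever gives.

```bash
python3 -c "
from station import manip
print(manip.hand_in())"
```

```text
the job is handed in; nothing more can be done
None
```

The basket is at the slotted catch with its lever fully down and the tooth in the slot, the gripper is clear, and the job is handed in at about 12 s; no verdict was returned.

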